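# Push the king through the box flap

## Task

Two pieces of ebony lie in the two lanes in front of the keeping box. With the fingertips, push the half-carved king, crown first, along its lane and through the hanging brass flap in front of it until it drops over the sill into the box, then draw the fingers back out so that the flap swings shut. Only push: do not lift the king, and leave the uncarved blank, the other flap and everything else on the bench where they are.

Things in the scene. Friction and masses are not known exactly. Their poses are not given: they have to be found in the camera images.
- box: Fixed wooden keeping box, 330 (x) x 160 (y) x 122 mm high, clear lid. Origin: bench level, in the plane of the hanging flaps, midway between them; x points from the lanes through the flaps, y to the left lane. Toward -x a solid deck 50 mm high (x = -175 to -4 mm) carries two lanes along x, centred on y = +36 and -36 mm, each 44 mm wide between rails 10 mm high.
- flap_left (a joint): Brass flap hanging in the left opening (box y = +36 mm), 50 mm wide, 53 mm tall, 3 mm thick, 50 g, hinged along its top edge. 0 = hanging shut; grows (rad) as its lower edge swings into the box and up, to 1.5. It opens only inward, rides over what pushes it, and falls shut by its own weight. Its lower edge hangs 3 mm above the deck.
- flap_right (a joint): The same flap in the right opening (box y = -36 mm).
- hinge_left (a point): Middle of the left flap's hinge, 56 mm above the deck; axes as the box. The opening here, in a front wall 12 mm thick (x = -6 to +6 mm), is 52 mm wide and reaches from the deck to a lintel whose underside is 58 mm above the deck.
- hinge_right (a point): Middle of the right flap's hinge, in an opening like the left one; axes as the box.
- sill_left (a point): Middle of the sill edge under the left flap, where the deck ends, 4 mm short of the flap plane; axes as the box. Past it the floor drops 38 mm into a bay 69 mm wide and 149 mm long. A piece tips crown down over this edge and leans on it until its rear lower edge is pushed past it, then falls flat. Each flap has its own bay.
- sill_right (a point): The same under the right flap.
- king: Half-carved ebony king lying on its side in one of the lanes (which one varies), 84 mm long, about 90 g: a square base block 32 x 32 mm, 38 mm long, with a turned stem, collar and crown (radius up to 14.5 mm) ahead of it. Origin: middle of its underside, 42 mm from each end; x points to the crown and the flap, z up. The flat 32 x 32 mm rear end, the face to push, is at x = -42 mm.
- blank: Uncarved plain ebony bar 84 x 32 x 32 mm, lying in the other lane; to be left alone. Origin: middle of its underside; x along it, z up.
- pawn: Finished ebony pawn, 28 mm wide, 45 mm tall, standing on the bench on the box's right-hand side. Origin: centre of its foot.
- scraper: Bone-handled scraper lying on the bench on the box's left-hand side, 170 mm long along its x, 20 mm wide, 14 mm high. Origin: underside, about the middle.
- hammer: Small brass-headed hammer, about 195 mm long along its x, 22 mm high. Origin: underside, 130 mm from the handle's end.
- pencil_box: Closed cedar pencil box with a brass latch, 77 x 202 x 43 mm. Origin: centre of its underside.
- wax_tin: Round metal wax tin, 64 mm wide, 45 mm tall. Origin: centre of its underside.
- sanding_block: Cork sanding block 90 x 55 x 35 mm. Origin: centre of its underside.
Mind the look-alikes: they are no part of the job. Leave any blue look-alike of the king alone.

How it is judged:
By the outcome, as a careful person would: the job done as asked, in the order asked, and still so for the second after the job is handed in, with the robot touching nothing.
It also fails if it takes over 38 s, if anything falls off the work surface, if the arm or the gripper's body presses on something with over 40 N, if the wrist force passes 120 N, or if a joint passes its speed limit or range.

## Robot

A 7-joint arm with a two-finger parallel gripper is mounted at the origin on the work surface. World frame = base frame: x ahead of the robot, y to its left, z up, the work surface at z = 0. Lengths are in mm, angles in rad, forces in N, time in s.
With the tool pointing down it reaches from about 400 to 850 mm from the base axis. Payload 6.9 kg.
Tool frame: the origin (TCP) lies at the very end of the fingers, on their centre line; the grasp point (between the pads) lies 19 mm behind it; z points along the fingers, x is the direction in which the jaws open and shut, and the axes are right-handed (so a half turn about z gives the same grasp; the last joint's range is limited). The gripper opens to 85 mm and grips with 20 to 120 N. Pads are 22 mm wide; open, the fingers measure 114 mm over their backs; the gripper's body (76 mm by 85 mm) begins 54 mm behind the grasp point. The pads swing forward as they close: fully open they stand 13 mm farther back than shut.
Start: joints at [-1.103, 0.507, -0.238, 1.5, 0.126, 1.149, -0.155], TCP at [221.242, 584.52, 231.275] pointing down, gripper open.
Joint ranges: [-3.08, 3.08], [-0.24, 2.05], [-1.43, 1.35], [0, 2.5], [-1.52, 4.66], [0.17, 1.96], [-2.89, 2.89]. Speed limits (rad/s): [2.39, 2.39, 3.14, 3.14, 3.14, 3.14, 3.14].

## Interface

Orientations are given as [roll, pitch, yaw] about the fixed x, y, z axes, in that order (R = Rz(yaw) Ry(pitch) Rx(roll)).
In Python, from workcell import * gives the robot as it stands.
- The arm moves only by the tool move_arm, never from a script. Its argument "increments" is a list of rows, each an object with "claw": the gripper command: -1 is fully open, 1 is shut, values between are in proportion; "travel": the shift along the tool's x, y, z in mm, a list of three; "spin": the turn about the tool's z in degrees. In form: [{"claw": claw, "travel": [tx, ty, tz], "spin": spin}, ...]. A call has 1 to 8 rows; each row shifts and turns the commanded pose from where the row before left it, along the tool's axes as they then stand; what a row does not reach is not made up. A row lasts 1/8 s, in which the tool goes at most 62.5 mm and 10.7 degrees, less where a joint would pass 70% of its speed; a pose out of reach is approached as far as the arm can. A call is refused whole if a number of a shift passes 62.5 or a number of a turn 10.7, either way. A call with a gripper value outside its range is refused whole. The fingers move at their own pace and stop on an object; the grip force is fixed at half the most. Time passes only in rows, so rows that do not move let the fingers close. It gives the time, the measured TCP pose, the force and the opening at its end, in the units of the state.
- get_obs(): the state, without advancing time (a new reading comes with each control period).
- camera(name): name is "scene" or "top"; returns a dict with "image" (400x640x3 uint8, red, green, blue), "vfov" (degrees; the focal length in pixels is half the picture's height over the tangent of half this angle, whatever the lens; pixels are square), "cx", "cy" (the principal point, pixels), "position" and "attitude" of the camera in the world. Camera axes: x right, y down, z forward; pixel columns grow to the right and rows downward; lengths in mm; the calibration is good to about 2 mm. A picture is of the moment at which its call begins. There is no depth.
- finish_job(): hands the job in, once; it reports no verdict.
Trained networks look in the newest picture that a camera, given by its name, has taken for a name from the list of things; names that differ only in an ending like _2 or _b are one class to them, and where a whole thing is asked for, a point or a joint stands for the part that bears it (a point fixed in the world has none). Each returns a list of dicts, best first, with "confidence" (0 to 1); they miss things now and then, are a little off and sometimes report something else, mostly with a low value. They report only what shows in the picture. A call takes as long as a camera call. They do not tell look-alikes from the thing itself.
- find_in(camera, name): "location" ([x, y, z] in mm, in world coordinates, good to about 4 mm: the middle of the surface that is visible of it).
- silhouettes(camera, name): "mask" (400x640 bool, what is visible of it).
- place_of(camera, name): "location" ([x, y, z] in mm, in world coordinates, good to about 4 mm: a listed point, or the origin of a listed thing).
The state is a dict: "time": time; "joint_positions": joint angles; "qd": joint speeds; "tau": joint torques, N m; "ee_pos": TCP position; "tool_rot": TCP orientation; "force": force on the tool from outside, world axes, zero at the start; "wrist_torque": the same for the moment, N m; "finger_gap": finger opening in mm.
Only numpy, scipy, OpenCV 4.12 (cv2) and the standard library are available. Lean on these libraries where they do the work, as an engineer would, in place of code of your own. Each camera call takes 0.05 s, during which the arm holds its last target.

## Working session

There is one attempt and no reset: what is moved stays moved. The work goes in short steps, Python scripts to look and compute and a tool call to move; the robot and the scene stay as the last step left them, time stands still between calls to the robot, and variables do not carry over. Pictures are saved under pics/ and viewed, and the job is handed in when it is done.

Besides the shell and the picture viewer there is one more tool, called after ">>>" by a JSON object that holds its "name" and its "arguments". move_arm: Moves the arm, as the interface text tells. Its arguments: {"type":"object","properties":{"increments":{"type":"array"}},"required":["increments"]}

```bash
mkdir -p pics; ls; cat > h.py <<'E'
from workcell import *
import numpy as np, cv2
from scipy.spatial.transform import Rotation as R
def save(c,n): cv2.imwrite(f'pics/{n}.png',c['image'][:,:,::-1])
E
python3 - <<'E'
from h import *
for n in ('scene','top'):
    c=camera(n); save(c,n+'0'); print(n,c['vfov'],c['cx'],c['cy'],c['position'],c['attitude'])
    for t in ('box','king','blank','hinge_left','hinge_right','sill_left','sill_right'):
        print(t,[(np.round(d['location']),round(d['confidence'],2)) for d in place_of(n,t)])
o=get_obs(); print(o)
E
```

```text
pics
scene 43.75239704977666 322.1154630150768 200.47805939375422 [1335.22539223 -320.26102771 1471.62532106] [-2.57483533  0.00757298  1.16645559]
box [(array([649.,  51.,  -0.]), 0.75)]
king [(array([590.,   3.,  53.]), 0.56), (array([ 695., -140.,    2.]), 0.5), (array([ 512., -175.,   -4.]), 0.47), (array([654.,   7., 106.]), 0.33)]
blank [(array([588.,  70.,  53.]), 0.69)]
hinge_left [(array([644.,  84., 106.]), 0.84)]
hinge_right [(array([652.,  10., 106.]), 0.6)]
sill_left []
sill_right [(array([655.,  13.,  49.]), 0.76)]
top 46.25546747971885 320.743752468278 205.52473353788238 [ 424.00765441   11.25197637 1756.32215007] [-3.06049102 -0.00529807 -1.55531155]
box [(array([589.,  71.,  49.]), 0.41)]
king [(array([597.,   4.,  50.]), 0.7), (array([642.,  83.,  48.]), 0.66), (array([ 695., -139.,   -0.]), 0.55), (array([ 510., -170.,    2.]), 0.48)]
blank [(array([588.,  71.,  50.]), 0.79)]
hinge_left [(array([645.,  82., 104.]), 0.8)]
hinge_right [(array([659.,  14., 107.]), 0.69)]
sill_left [(array([ 485., -507.,   -2.]), 0.62)]
sill_right [(array([656.,  11.,  51.]), 0.77)]
{'time': 0.8, 'joint_positions': array([-1.10349875,  0.50749278, -0.23757737,  1.50022206,  0.12569706,
        1.14889435, -0.15475598]), 'qd': array([-0.00043226, -0.00060002, -0.00011924, -0.00158255,  0.00045017,
        0.00029565,  0.00021041]), 'tau': array([-7.95905526e-04, -6.20296097e+01, -2.18504481e+00, -2.49943900e+01,
        1.39227105e-02,  1.85324512e-03,  1.02158077e-05]), 'ee_pos': array([221.24983938, 584.50683202, 231.27104401]), 'tool_rot': array([3.14159195e+00, 3.99918240e-05, 1.20900058e+00]), 'force': array([ 0.0337323 ,  0.80200878, -0.44031818]), 'wrist_torque': array([-0.01668739,  0.04536554, -0.00266732]), 'finger_gap': 85.38984417022934}
```

View pics/scene0.png

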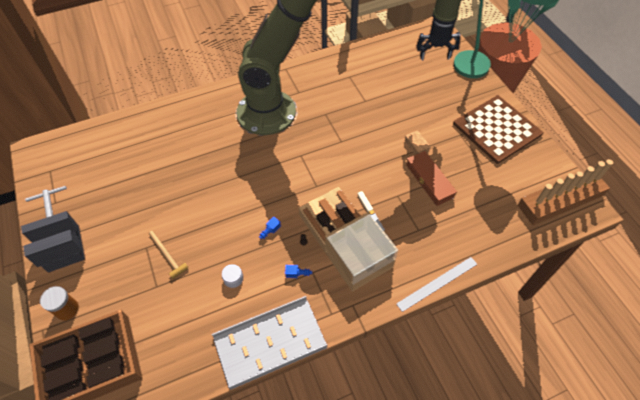

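View pics/top0.png

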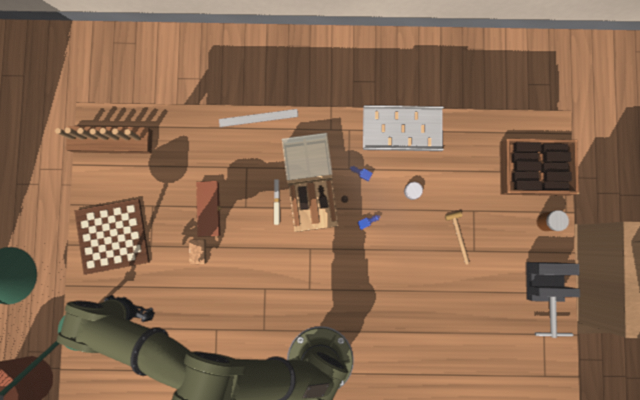

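```bash
python3 - <<'E'
import cv2
a=cv2.imread('pics/scene0.png');b=cv2.imread('pics/top0.png')
cv2.imwrite('pics/sc1.png',cv2.resize(a[140:290,230:430],(800,600),interpolation=2))
cv2.imwrite('pics/tc1.png',cv2.resize(b[90:210,240:400],(800,600),interpolation=2))
E
```

```text
(no output)
```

View pics/sc1.png

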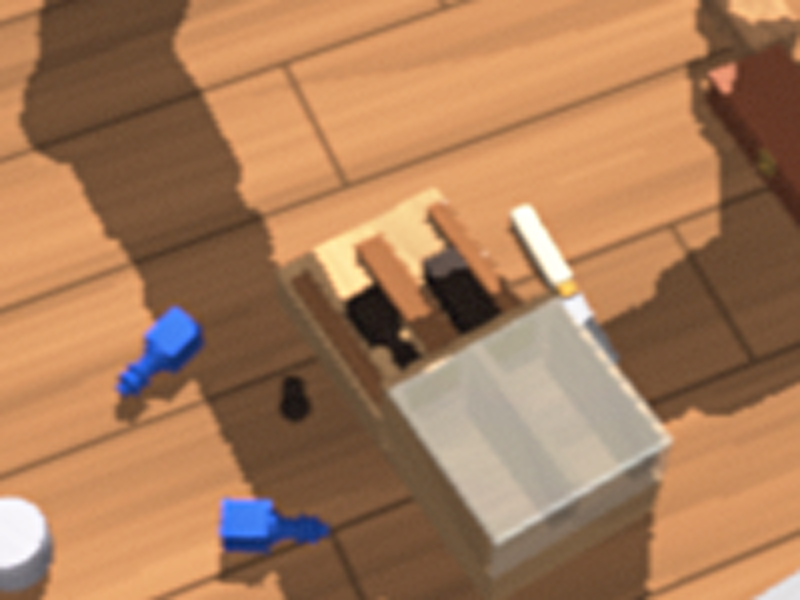

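View pics/tc1.png

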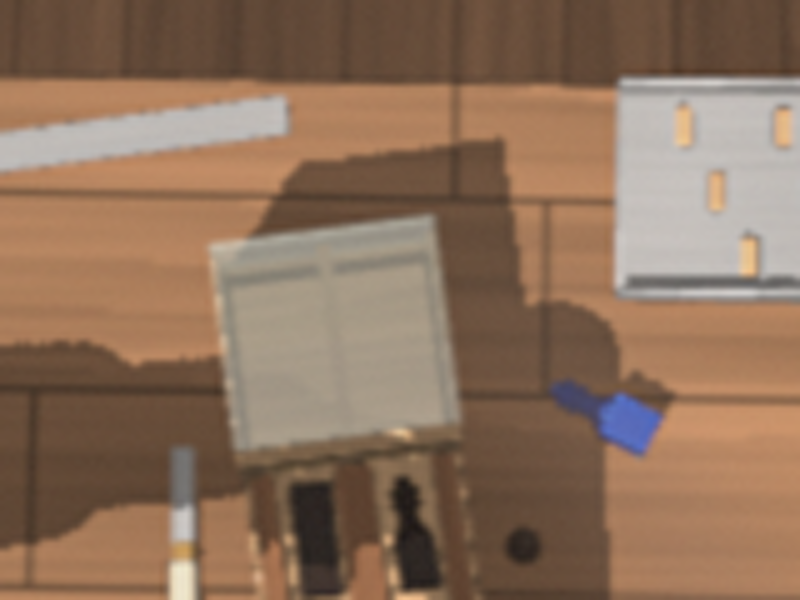

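The ebony king (dark, with stem and crown) lies in the right lane, at scene px (325,220) and top px (323,196). The plain blank is in the left lane at top px (303,196). The two blue kings, at top px (363,173) and (369,220), are look-alikes. The crop confirms that the dark carved piece with its crown toward the flap is the one meant. Next I fit the box pose from its lid and deck corners.

```bash
cat >> h.py <<'E'
CAM={'scene':(43.75239704977666,322.1154630150768,200.47805939375422,[1335.22539223,-320.26102771,1471.62532106],[-2.57483533,0.00757298,1.16645559]),
'top':(46.25546747971885,320.743752468278,205.52473353788238,[424.00765441,11.25197637,1756.32215007],[-3.06049102,-0.00529807,-1.55531155])}
def proj(n,P):
    v,cx,cy,p,a=CAM[n]; f=200/np.tan(np.radians(v/2))
    q=(np.atleast_2d(P)-p)@R.from_euler('xyz',a).as_matrix()
    return np.c_[cx+f*q[:,0]/q[:,2],cy+f*q[:,1]/q[:,2]]
def box2w(pose,P):
    x,y,t=pose; P=np.atleast_2d(np.array(P,float)); c,s=np.cos(t),np.sin(t)
    return np.c_[x+c*P[:,0]-s*P[:,1],y+s*P[:,0]+c*P[:,1],P[:,2]]
def w2box(pose,P):
    x,y,t=pose; P=np.atleast_2d(np.array(P,float)); c,s=np.cos(t),np.sin(t)
    d=P[:,:2]-[x,y]
    return np.c_[c*d[:,0]+s*d[:,1],-s*d[:,0]+c*d[:,1],P[:,2]]
E
python3 - <<'E'
from h import *
from scipy.optimize import least_squares
M=[('top',(155,80,122),(282.4,138.6)),('top',(155,-80,122),(327,133)),('top',(-6,-80,122),(332.4,180)),('top',(-6,80,122),(287.6,182.4)),
('scene',(-6,-80,122),(230+388/4,140+388/4)),('scene',(-6,80,122),(230+555/4,140+300/4)),('scene',(155,80,122),(230+670/4,140+440/4)),('scene',(155,-80,122),(230+497/4,140+543/4))]
def res(p):
    return np.concatenate([proj(n,box2w(p[:3],P))[0]-uv for n,P,uv in M])
s=least_squares(res,[650,47,.1],loss='soft_l1'); print(s.x); print(res(s.x).reshape(-1,2).round(1))
p=s.x
for n in CAM:
    im=cv2.imread(f'pics/{n}0.png'); k=5 if n=='top' else 4
    o=(240,90) if n=='top' else (230,140); w,h=(160,120) if n=='top' else (200,150)
    if n=='top': o=(240,120)
    im=cv2.resize(im[o[1]:o[1]+h,o[0]:o[0]+w],(800,600),interpolation=2)
    def L(pts,col,cl=True):
        q=((proj(n,box2w(p,pts))-o+0.5)*k).astype(int); cv2.polylines(im,[q],cl,col,1)
    L([(155,80,122),(155,-80,122),(-6,-80,122),(-6,80,122)],(0,255,0))
    for y in (36,-36): L([(-175,y+22,50),(-175,y-22,50),(-6,y-22,50),(-6,y+22,50)],(255,255,0))
    cv2.imwrite(f'pics/fit_{n}.png',im)
for nm,l in (('hinge_l',(645,83,106)),('hinge_r s',(652,10,106)),('hinge_r t',(659,14,106)),('sill_r',(655.5,12,50)),('king s',(590,3,50)),('king t',(597,4,50)),('blank',(588,70.5,50))):
    print(nm,w2box(p,l).round(1))
E
```

```text
[6.53776043e+02 4.60976367e+01 1.40169448e-01]
[[-0.8 -1. ]
 [-0.6 -0.9]
 [-0.2 -3.2]
 [-0.6 -0. ]
 [-2.5 -2.4]
 [-1.1 -3.6]
 [ 0.1  0.4]
 [-1.1  0.2]]
hinge_l [[ -3.5  37.8 106. ]]
hinge_r s [[ -6.8 -35.5 106. ]]
hinge_r t [[  0.7 -32.5 106. ]]
sill_r [[ -3.1 -34.   50. ]]
king s [[-69.2 -33.8  50. ]]
king t [[-62.1 -33.8  50. ]]
blank [[-61.7  33.4  50. ]]
```

View pics/fit_top.png

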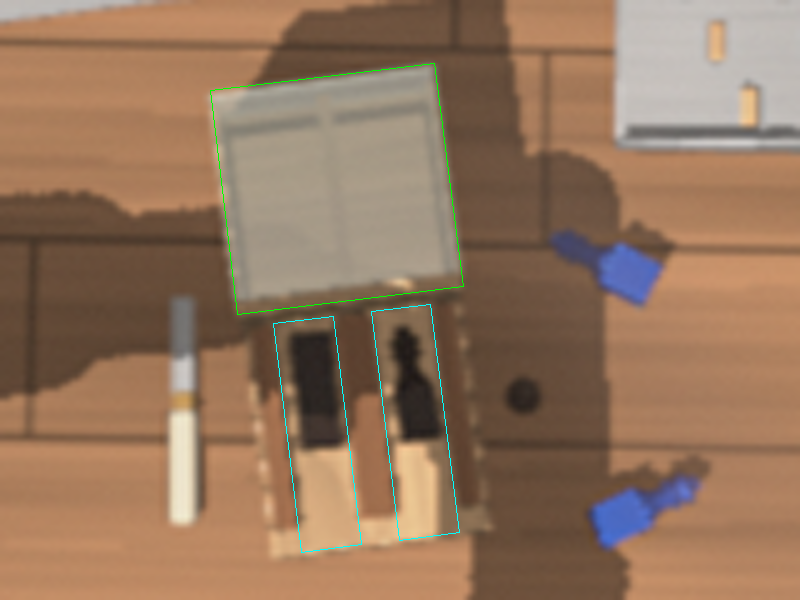

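View pics/fit_scene.png

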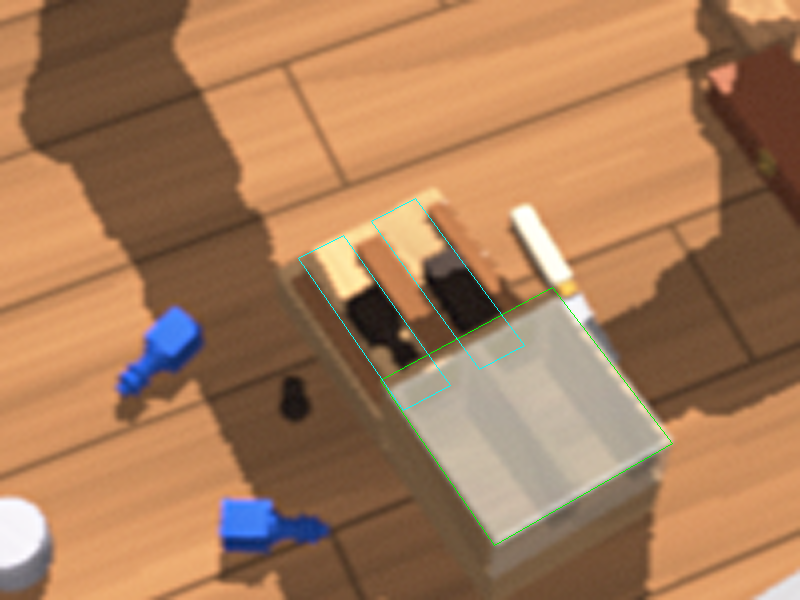

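```bash
python3 - <<'E'
from h import *
from scipy.optimize import least_squares
M=[('top',(155,80,122),(282.4,138.6)),('top',(155,-80,122),(327,133)),('top',(-6,-80,122),(332.2,178)),('top',(-6,80,122),(288.2,183.4)),
('scene',(6,-80,122),(230+388/4,140+388/4)),('scene',(6,80,122),(230+555/4,140+300/4)),('scene',(155,80,122),(230+670/4,140+440/4)),('scene',(155,-80,122),(230+497/4,140+543/4)),
('top',(-175,80,50),(240+272/5,120+557/5)),('top',(-175,-80,50),(240+490/5,120+527/5)),('scene',(-175,80,50),(230+437/4,140+190/4)),('scene',(-175,-80,50),(230+281/4,140+266/4))]
for sel in (('top','scene'),('top',),('scene',)):
    def res(p): return np.concatenate([proj(n,box2w(p[:3],P))[0]+.0-np.array(uv)+0.5 for n,P,uv in M if n in sel])
    s=least_squares(res,[650,47,.1],loss='soft_l1'); print(sel,s.x.round(3)); print(res(s.x).reshape(-1,2).round(1).tolist())
E
```

```text
('top', 'scene') [6.52262e+02 4.61980e+01 1.40000e-01]
[[-0.3, -0.1], [-0.1, 0.1], [0.4, -0.3], [-0.7, -0.1], [-0.1, 0.6], [1.4, -0.7], [0.4, 0.5], [-0.8, 0.2], [-0.1, 0.2], [-0.1, 0.8], [-0.1, -0.9], [-1.5, 0.7]]
('top',) [6.52587e+02 4.56420e+01 1.41000e-01]
[[-0.2, -0.1], [0.0, -0.0], [0.6, -0.4], [-0.6, -0.2], [0.1, 0.2], [0.1, 0.7]]
('scene',) [6.51825e+02 4.68980e+01 1.38000e-01]
[[0.0, 0.4], [1.6, -0.8], [0.5, 0.4], [-0.8, 0.0], [0.1, -1.1], [-1.3, 0.4]]
```

>>> {"name": "move_arm", "arguments": {"increments": [{"claw": 1, "travel": [0, 0, 0], "spin": -9.6}, {"claw": 1, "travel": [0, 0, 0], "spin": -9.6}, {"claw": 1, "travel": [0, 0, 0], "spin": -9.6}, {"claw": 1, "travel": [-30, 10, 0], "spin": 0}, {"claw": 1, "travel": [-50, 17, 0], "spin": 0}, {"claw": 1, "travel": [-50, 17, 0], "spin": 0}, {"claw": 1, "travel": [-50, 17, 0], "spin": 0}, {"claw": 1, "travel": [-50, 17, 0], "spin": 0}]}}

```text
time: 1.8
ee_pos: [331.5, 366.2, 231.5]
tool_rot: [3.141, -0.0, 1.712]
force: [0.0, -0.0, 1.1]
finger_gap: -0.1
```

>>> {"name": "move_arm", "arguments": {"increments": [{"claw": 1, "travel": [-50, 17, 0], "spin": 0}, {"claw": 1, "travel": [-50, 17, 0], "spin": 0}, {"claw": 1, "travel": [-50, 17, 0], "spin": 0}, {"claw": 1, "travel": [-50, 17, 0], "spin": 0}, {"claw": 1, "travel": [-50, 17, 0], "spin": 0}, {"claw": 1, "travel": [-50, 17, 0], "spin": 0}, {"claw": 1, "travel": [-50, 17, 0], "spin": 0}, {"claw": 1, "travel": [0, 0, 0], "spin": 0}]}}

```text
time: 2.8
ee_pos: [499.1, 33.3, 231.1]
tool_rot: [3.141, 0.002, 1.704]
force: [0.1, 1.4, 0.3]
finger_gap: -0.1
```

>>> {"name": "move_arm", "arguments": {"increments": [{"claw": 1, "travel": [-44, 13, 0], "spin": 0}, {"claw": 1, "travel": [0, 0, 40], "spin": 0}, {"claw": 1, "travel": [0, 0, 40], "spin": 0}, {"claw": 1, "travel": [0, 0, 40], "spin": 0}, {"claw": 1, "travel": [0, 0, 0], "spin": 0}, {"claw": 1, "travel": [0, 0, 0], "spin": 0}]}}

```text
time: 3.55
ee_pos: [517.4, -3.2, 112.5]
tool_rot: [3.14, -0.0, 1.712]
force: [0.5, 0.5, 0.4]
finger_gap: 0.4
```

```bash
cat > look.py <<'E'
import sys
from h import *
tag=sys.argv[1]
P=(652.3,46.2,.14)
for n in ('top','scene'):
    c=camera(n); save(c,f'{n}_{tag}')
    o=get_obs(); t=o['ee_pos']; uv=proj(n,t)[0]; print(n,'tcp px',uv.round(1))
    o0=(240,110) if n=='top' else (230,130)
    k=5 if n=='top' else 4; w,h=800//k,600//k
    im=np.ascontiguousarray(c['image'][:,:,::-1]); im=cv2.resize(im[o0[1]:o0[1]+h,o0[0]:o0[0]+w],(800,600),interpolation=2)
    q=((uv-o0+.5)*k).astype(int); cv2.circle(im,tuple(int(a) for a in q),3,(0,0,255),-1)
    cv2.imwrite(f'pics/{n}c_{tag}.png',im)
print(o['time'],o['ee_pos'].round(1),o['tool_rot'].round(4),'box',w2box(P,o['ee_pos'])[0].round(1),o['force'].round(1))
E
python3 look.py a
```

```text
top tcp px [322.8 216.9]
scene tcp px [315.9 197.5]
3.65 [517.9  -3.5 113.1] [3.1386e+00 3.0000e-04 1.7119e+00] box [-140.   -30.5  113.1] [0.7 0.9 0.7]
```

View pics/topc_a.png

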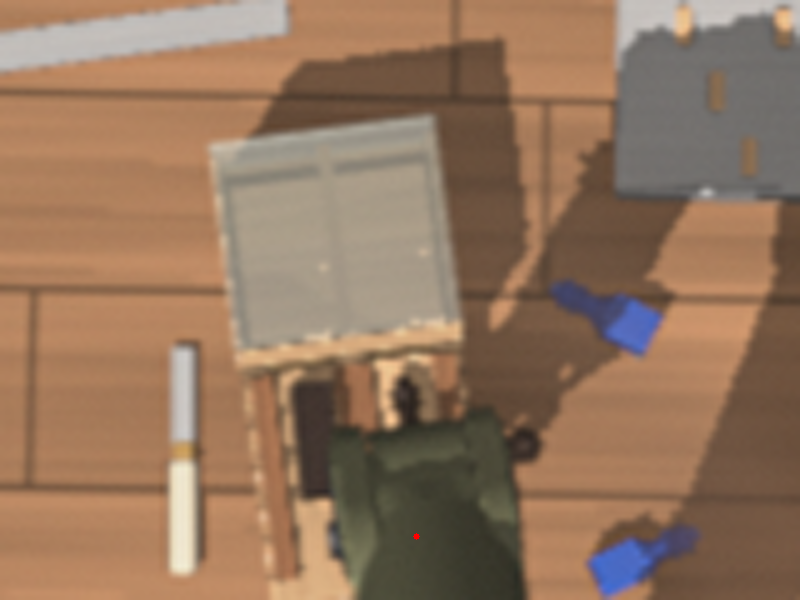

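View pics/scenec_a.png

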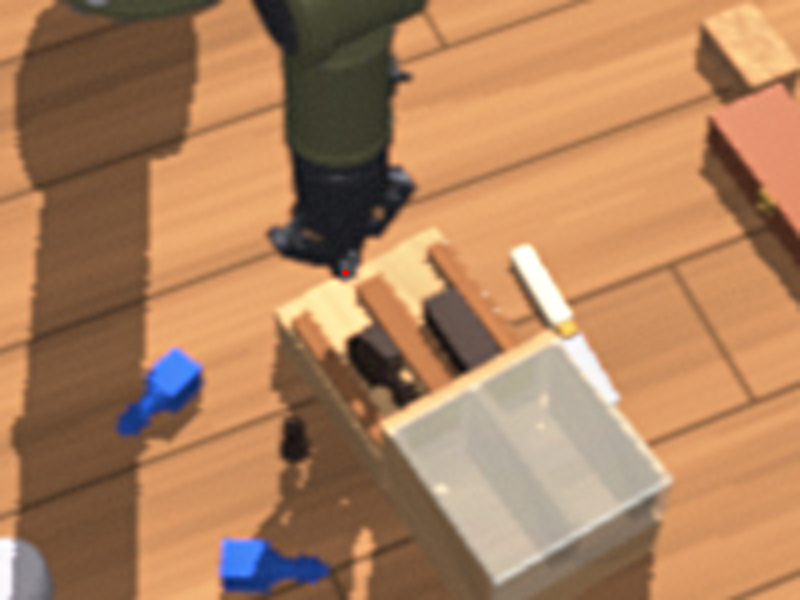

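```bash
python3 - <<'E'
from h import *
from scipy.optimize import fsolve
P=(652.3,46.2,.14)
def bp(n,u,v,z):
    r=fsolve(lambda a: proj(n,[a[0],a[1],z])[0]-[u-.5,v-.5],[600,0]); return w2box(P,[*r,z])[0].round(1)
S=lambda a,b:(230+a/4,130+b/4)
T=lambda a,b:(240+a/5,120+b/5)
for p in ((349,345),(379,323)): print('rear top',bp('scene',*S(*p),82))
for p in ((443,437),(411,442)): print('top rear top',bp('top',*T(*p),82))
print('crown tip',bp('top',*T(403,325),66), 'crown sc',bp('scene',*S(408,402),66))
print('wall front top top',bp('top',240+350/5,110+357/5,122))
E
```

```text
rear top [-95.8 -54.4  82. ]
rear top [-100.9  -22.8   82. ]
top rear top [-105.2  -54.    82. ]
top rear top [-105.9  -30.8   82. ]
crown tip [-19.3 -35.9  66. ] crown sc [-33.4 -36.6  66. ]
wall front top top [ -9.1   0.6 122. ]
```

>>> {"name": "move_arm", "arguments": {"increments": [{"claw": 1, "travel": [-5.5, 0, 0], "spin": 0}, {"claw": 1, "travel": [0, 0, 27], "spin": 0}, {"claw": 1, "travel": [0, 0, 27], "spin": 0}, {"claw": 1, "travel": [0, 0, 0], "spin": 0}, {"claw": 1, "travel": [0, 0, 0], "spin": 0}]}}

```text
time: 4.28
ee_pos: [518.2, -9.5, 58.4]
tool_rot: [3.14, 0.0, 1.711]
force: [-0.6, -0.0, 0.7]
finger_gap: -0.1
```

```bash
python3 look.py b; python3 -c "
from h import *
for i in range(5):
    camera('top');o=get_obs();print(o['ee_pos'].round(2),w2box((652.3,46.2,.14),o['ee_pos'])[0].round(1),o['force'].round(1))"
```

```text
top tcp px [324.4 217.6]
scene tcp px [314.7 207.1]
4.375 [518.4  -9.4  58.5] [3.1396e+00 4.0000e-04 1.7115e+00] box [-140.4  -36.3   58.5] [-0.3 -0.1  0. ]
[518.31  -9.33  58.44] [-140.4  -36.3   58.4] [-0.3  0.4  0. ]
[518.13  -9.35  58.27] [-140.6  -36.3   58.3] [-0.2 -0.3 -1.4]
[518.05  -9.3   58.12] [-140.7  -36.2   58.1] [ 1.  -0.8  0.2]
[517.87  -9.29  57.93] [-140.9  -36.2   57.9] [ 0.5 -0.8  0.1]
[517.77  -9.27  57.76] [-141.   -36.2   57.8] [-0.2 -0.3  0.2]
```

View pics/scenec_b.png

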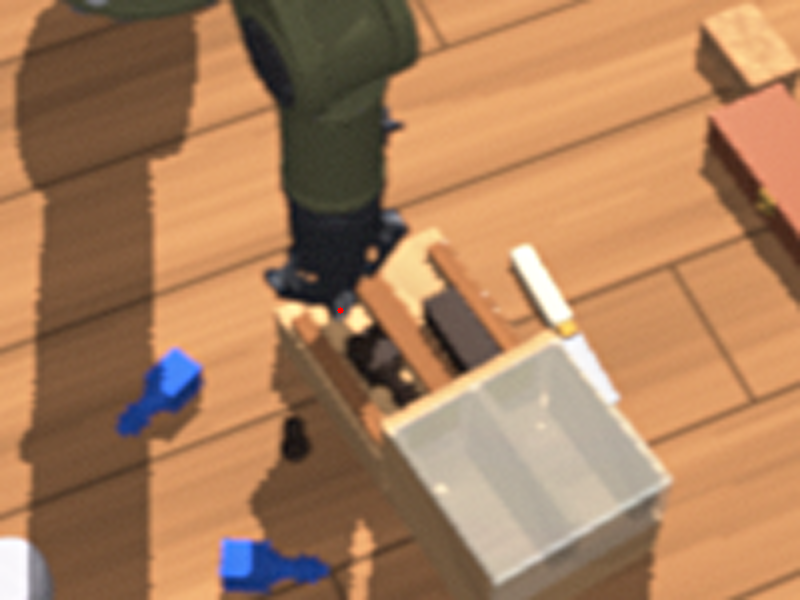

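>>> {"name": "move_arm", "arguments": {"increments": [{"claw": 1, "travel": [0, 0, -50], "spin": 0}, {"claw": 1, "travel": [0, 0, -50], "spin": 0}, {"claw": 1, "travel": [0, 0, 0], "spin": 0}, {"claw": 1, "travel": [0, 0, 0], "spin": 0}]}}

```text
time: 5.12
ee_pos: [517.2, -9.3, 157.2]
tool_rot: [3.142, 0.0, 1.712]
force: [0.0, -0.7, -0.2]
finger_gap: 0.1
```

>>> {"name": "move_arm", "arguments": {"increments": [{"claw": 1, "travel": [0, 8, 0], "spin": 0}, {"claw": 1, "travel": [0, 8, 0], "spin": 0}, {"claw": 1, "travel": [0, 8, 0], "spin": 0}, {"claw": 1, "travel": [0, 8, 0], "spin": 0}, {"claw": 1, "travel": [0, 16, 0], "spin": 0}, {"claw": 1, "travel": [0, 28, 0], "spin": 0}, {"claw": 1, "travel": [0, 40, 0], "spin": 0}]}}

```text
time: 6.0
ee_pos: [633.1, 6.9, 157.4]
tool_rot: [-3.141, 0.0, 1.711]
force: [1.2, 0.3, -0.0]
finger_gap: 0.2
```

```bash
python3 -c "
from h import *
for i in range(8):
    o=get_obs();print(o['time'],w2box((652.3,46.2,.14),o['ee_pos'])[0].round(1),o['tool_rot'].round(3));c=camera('scene')
    if i==7: save(c,'dry'); print(proj('scene',o['ee_pos']))
"
```

```text
6.0 [-24.5 -36.2 157.4] [-3.141  0.     1.711]
6.05 [-19.2 -35.5 157.1] [ 3.137e+00 -1.000e-03  1.712e+00]
6.1 [-21.6 -35.4 156.7] [ 3.139e+00 -1.000e-03  1.712e+00]
6.15 [-23.8 -35.6 156.5] [ 3.142 -0.     1.712]
6.2 [-25.2 -35.8 156.5] [-3.14  -0.     1.712]
6.25 [-25.8 -36.  156.7] [-3.14  -0.     1.712]
6.3 [-26.1 -36.1 156.9] [-3.14   0.     1.712]
6.35 [-26.1 -36.2 157.2] [-3.141  0.     1.711]
[[333.13145159 217.21132149]]
```

>>> {"name": "move_arm", "arguments": {"increments": [{"claw": 1, "travel": [0, -39, 0], "spin": 0}, {"claw": 1, "travel": [0, -39, 0], "spin": 0}, {"claw": 1, "travel": [0, -40, 0], "spin": 0}, {"claw": 1, "travel": [0, 0, 0], "spin": 0}, {"claw": 1, "travel": [0, 0, 40], "spin": 0}, {"claw": 1, "travel": [0, 0, 40], "spin": 0}, {"claw": 1, "travel": [0, 0, 20], "spin": 0}, {"claw": 1, "travel": [0, 0, 0], "spin": 0}]}}

```text
time: 7.4
ee_pos: [515.1, -9.4, 56.2]
tool_rot: [-3.139, -0.0, 1.712]
force: [0.5, 0.1, 0.2]
finger_gap: 0.0
```

```bash
python3 -c "
from h import *
for i in range(9):
    o=get_obs();camera('top')
print(o['time'],w2box((652.3,46.2,.14),o['ee_pos'])[0].round(1),o['tool_rot'].round(3))
for n in ('hinge_right','sill_right'):
  camera('scene')
  for d in place_of('scene',n): print(n,w2box((652.3,46.2,.14),d['location']).round(1),d['confidence'])
"
```

```text
7.8 [-142.8  -36.2   58. ] [3.14  0.    1.712]
hinge_right [[ -4.6 -33.4 105.6]] 0.79
hinge_right [[-2.5 34.  48.5]] 0.51
sill_right [[ -0.7 -35.6  48.9]] 0.79
```

>>> {"name": "move_arm", "arguments": {"increments": [{"claw": 1, "travel": [0, 8, 0], "spin": 0}, {"claw": 1, "travel": [0, 8, 0], "spin": 0}, {"claw": 1, "travel": [0, 8, 0], "spin": 0}, {"claw": 1, "travel": [0, 8, 0], "spin": 0}, {"claw": 1, "travel": [0, 16, 0], "spin": 0}, {"claw": 1, "travel": [0, 28, 0], "spin": 0}, {"claw": 1, "travel": [0, 40, 0], "spin": 0}, {"claw": 1, "travel": [0, 0, 0], "spin": 0}]}}

```text
time: 9.05
ee_pos: [633.1, 7.6, 57.0]
tool_rot: [3.139, -0.0, 1.712]
force: [-1.0, 0.1, -0.3]
finger_gap: 0.0
```

```bash
python3 look.py c
```

```text
top tcp px [320.3 186.7]
scene tcp px [332.6 232.6]
9.15 [630.    6.8  56.7] [-3.1404e+00 -1.0000e-04  1.7118e+00] box [-27.6 -35.9  56.7] [-0.4 -0.2  0.3]
```

View pics/scenec_c.png

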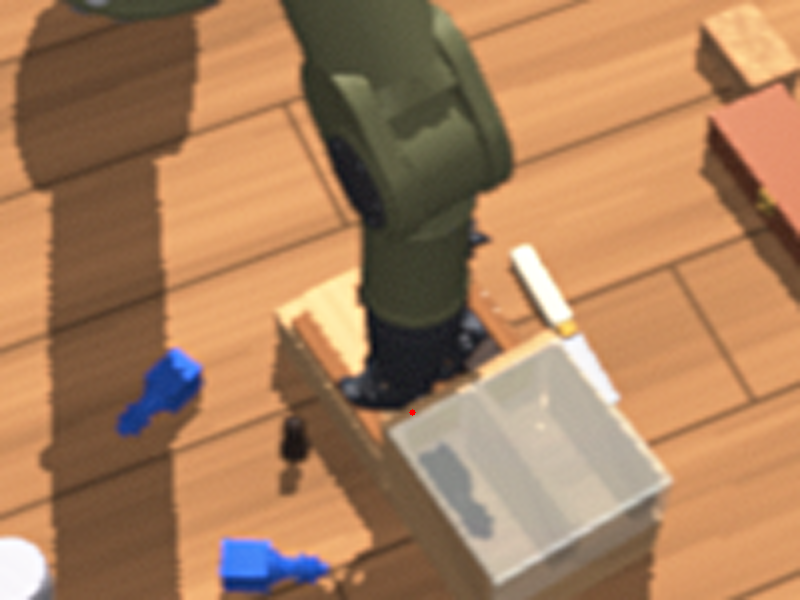

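View pics/topc_c.png

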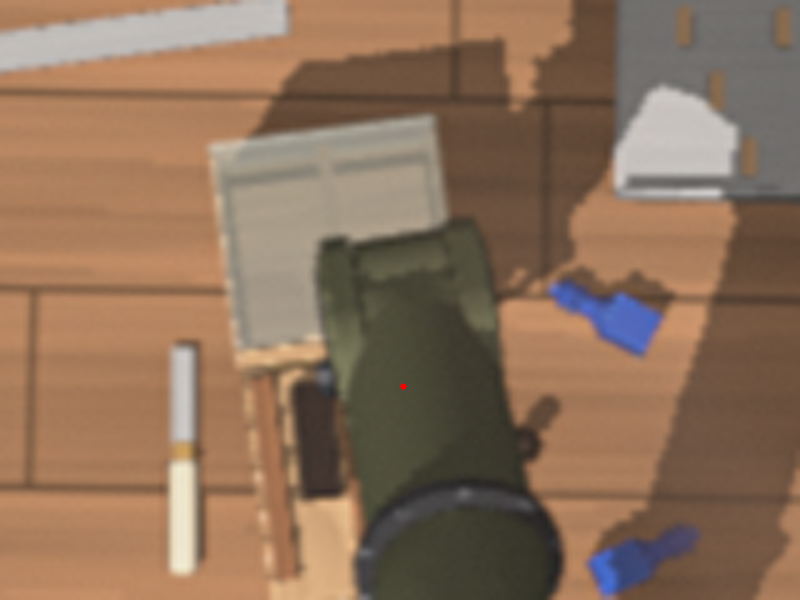

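The king shows through the clear lid at scene crop (430–490, 445–535), so it has dropped into the right bay. Now I draw back along the lane and lift clear.

>>> {"name": "move_arm", "arguments": {"increments": [{"claw": 1, "travel": [0, -20, 0], "spin": 0}, {"claw": 1, "travel": [0, -30, 0], "spin": 0}, {"claw": 1, "travel": [0, -30, 0], "spin": 0}, {"claw": 1, "travel": [0, -20, 0], "spin": 0}, {"claw": 1, "travel": [0, -10, -40], "spin": 0}, {"claw": 1, "travel": [0, -10, -50], "spin": 0}, {"claw": 1, "travel": [0, -40, -30], "spin": 0}, {"claw": 1, "travel": [0, -30, 0], "spin": 0}]}}

```text
time: 10.15
ee_pos: [441.0, -20.4, 179.3]
tool_rot: [3.138, 0.001, 1.711]
force: [0.3, 0.1, -1.5]
finger_gap: -0.0
```

>>> {"name": "move_arm", "arguments": {"increments": [{"claw": 1, "travel": [50, 0, 0], "spin": 0}, {"claw": 1, "travel": [50, 0, 0], "spin": 0}, {"claw": 1, "travel": [50, 0, 0], "spin": 0}, {"claw": 1, "travel": [50, 0, 0], "spin": 0}, {"claw": 1, "travel": [50, 0, 0], "spin": 0}, {"claw": 1, "travel": [0, 0, 0], "spin": 0}, {"claw": 1, "travel": [0, 0, 0], "spin": 0}]}}

```text
time: 11.02
ee_pos: [406.5, 226.4, 177.1]
tool_rot: [-3.141, 0.001, 1.712]
force: [1.1, -0.5, 0.9]
finger_gap: 0.4
```

```bash
python3 look.py d; python3 - <<'E'
from h import *
P=(652.3,46.2,.14)
for c in ('scene','top'):
    camera(c)
    for n in ('king','blank','pawn','scraper'):
        for d in place_of(c,n): print(c,n,d['location'].round(0),w2box(P,d['location'])[0].round(1),round(d['confidence'],2))
E
```

```text
top tcp px [254.2 247.7]
scene tcp px [366.  138.6]
11.125 [407.1 225.8 177.2] [-3.1411e+00  1.1000e-03  1.7095e+00] box [-217.7  212.   177.2] [ 0.7 -0.  -0.4]Traceback (most recent call last):
  File "<stdin>", line 6, in <module>
AttributeError: 'list' object has no attribute 'round'. Did you mean: 'count'?
```

View pics/scenec_d.png

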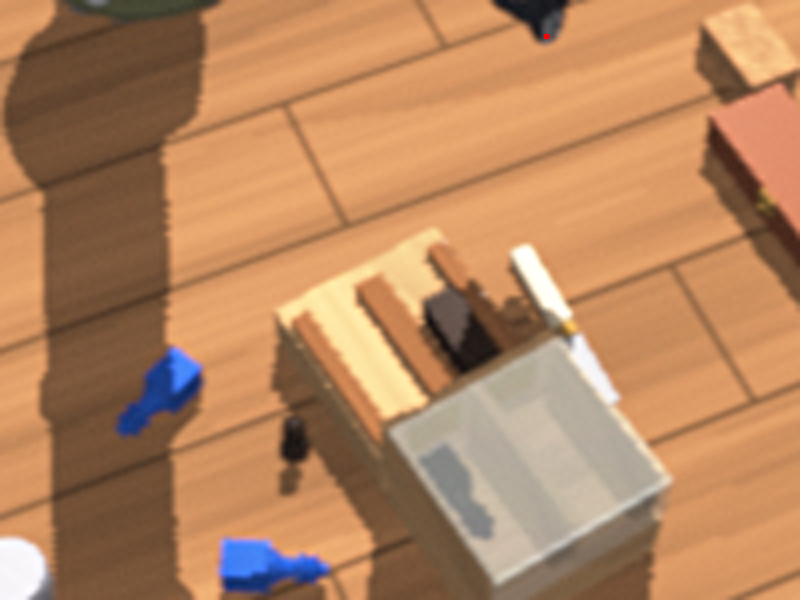

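View pics/topc_d.png

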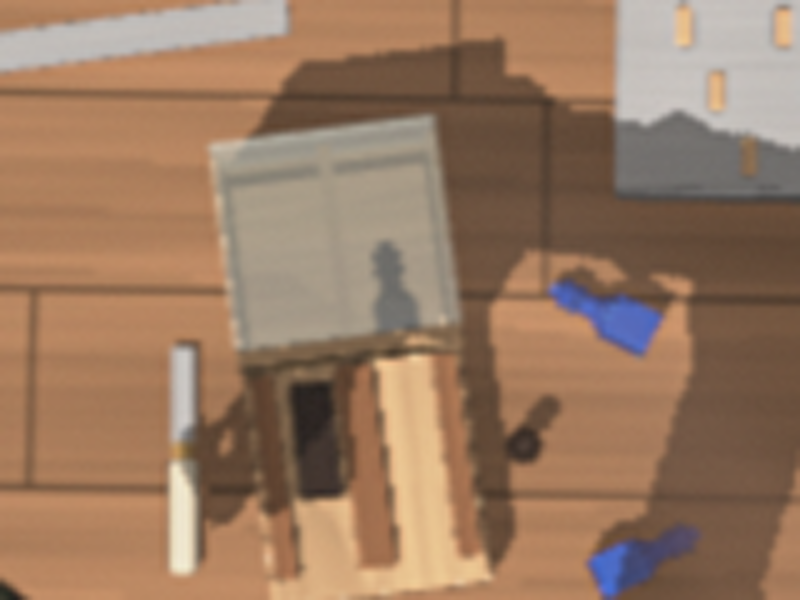

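```bash
python3 - <<'E'
from h import *
P=(652.3,46.2,.14)
for c in ('scene','top'):
    camera(c)
    for n in ('king','blank','pawn','flap_right','flap_left'):
        for d in (place_of if n[:2]!='fl' else find_in)(c,n): print(c,n,np.round(d['location']),w2box(P,d['location'])[0].round(1),round(d['confidence'],2))
E
```

```text
scene king [ 511. -174.   -3.] [-170.4 -198.5   -3.4] 0.71
scene king [ 696. -137.    0.] [  17.5 -187.9    0.2] 0.63
scene blank [590.  74.  49.] [-57.8  36.5  49.2] 0.8
scene pawn [392. 458.   2.] [-199.9  443.8    2.5] 0.67
scene flap_right [700.  29. 103.] [ 44.7 -23.4 103. ] 0.65
scene flap_left [700.  34. 106.] [ 45.8 -18.5 105.7] 0.42
scene flap_left [591.  67.  82.] [-57.9  29.6  81.6] 0.25
scene flap_left [394. 456.  38.] [-198.5  441.5   37.6] 0.22
top king [ 512. -169.    2.] [-169.3 -193.6    2. ] 0.72
top king [ 693. -139.   -2.] [  14.1 -188.6   -1.9] 0.69
top blank [593.  70.  48.] [-55.7  32.   48. ] 0.69
top pawn [591. -78.  -2.] [ -78.3 -113.9   -2.5] 0.41
top flap_right [590. -76.  36.] [ -79.2 -112.8   36.1] 0.61
```

```bash
python3 - <<'E'
from h import *
from scipy.optimize import fsolve
P=(652.3,46.2,.14)
def bp(n,u,v,z):
    r=fsolve(lambda a: proj(n,[a[0],a[1],z])[0]-[u-.5,v-.5],[600,0]); return w2box(P,[*r,z])[0].round(1)
S=lambda a,b:(230+a/4,130+b/4)
T=lambda a,b:(240+a/5,110+b/5)
print('rear top (z44) sc',bp('scene',*S(420,462),44),bp('scene',*S(448,444),44),'crown tip z28',bp('scene',*S(489,537),28))
print('top crown tip z28',bp('top',*T(386,240),28),'base sides',bp('top',*T(374,320),44),bp('top',*T(416,320),44))
a=cv2.imread('pics/top_d.png');b=cv2.imread('pics/scene_d.png')
cv2.imwrite('pics/zz.png',np.hstack([cv2.resize(a[130:190,280:340],(400,400),interpolation=2),cv2.resize(b[210:280,322:392],(400,400),interpolation=2)]))
a=cv2.imread('pics/top0.png');b=cv2.imread('pics/scene_a.png')
cv2.imwrite('pics/zz0.png',np.hstack([cv2.resize(a[130:190,280:340],(400,400),interpolation=2),cv2.resize(b[210:280,322:392],(400,400),interpolation=2)]))
E
```

```text
rear top (z44) sc [  8.1 -50.8  44. ] [  6.1 -22.9  44. ] crown tip z28 [ 86.4 -34.8  28. ]
top crown tip z28 [ 87.7 -36.6  28. ] base sides [ 26.6 -20.2  44. ] [ 22.8 -50.9  44. ]
```

View pics/zz.png

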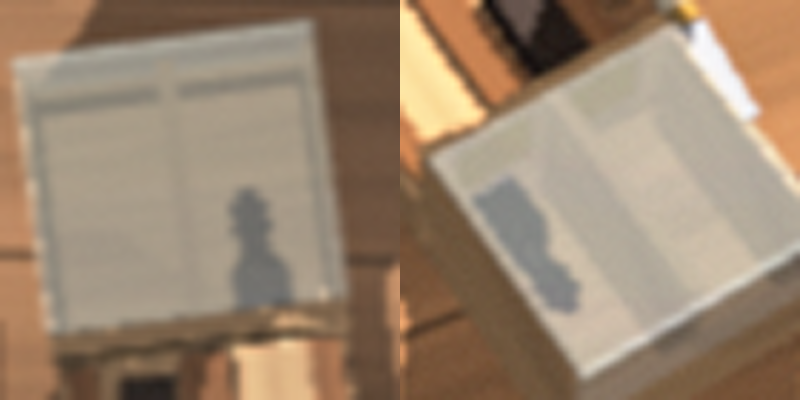

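View pics/zz0.png

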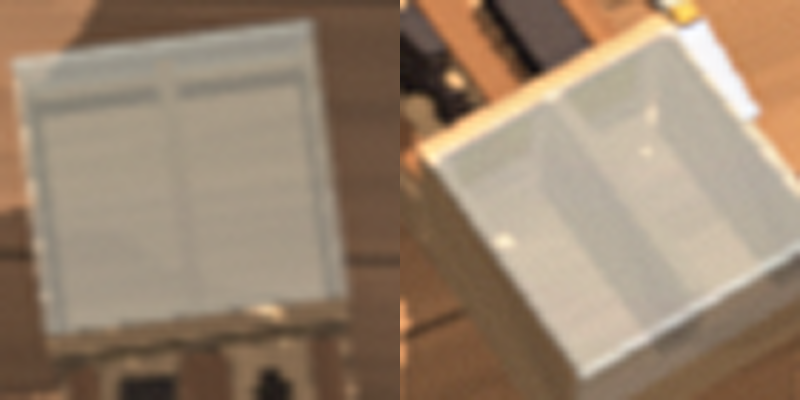

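The two views agree on the king. Its crown tip is at box x≈87 and its rear at about +7, past the sill at −4. At the flat height it measures about 80 mm long, so it lies flat on the bay floor. Both flaps show as the same brassy patches as before, and the blank and the pawn look unmoved, so I hand the job in.

```bash
python3 -c "
from workcell import *
print(get_obs()['time']); print(finish_job())"
```

```text
11.825
the job is handed in; nothing more can be done
None
```

The half-carved king is in the right bay of the box, and I handed the job in at 11.8 s of the 38 s allowed. I pushed it crown first along the right lane with the closed fingertips, through the right flap and over the sill. The last stretch was quick, about 0.3 m/s: the tool could only point down, so the fingers had to stop just short of the front wall. After that I drew the fingers back out and moved the arm clear.

- **King:** Both cameras put its crown tip at box x ≈ 87 mm. The scene camera puts its rear at about +7 mm, past the sill edge at −4 mm. Its apparent length of about 80 mm fits a piece lying flat on the bay floor.
- **Flaps:** By eye, the right flap hangs shut and looks like the untouched left one. The networks gave no usable reading of either flap (one pick landed on the pawn), so this rests on the pictures alone.
- **Other pieces:** In the pictures the blank, pawn, scraper and both blue look-alikes are where they started. The networks put the blank within about 5 mm of its first reading, which is within their error. The scene network also picked a "pawn" about 560 mm from the real one, and I ignored it.
- **Forces:** The readings after each move were under 2 N. I did not sample during the push itself.

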